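Drive a cabinet door's pivot pin home, then hold the sprung door at sixty degrees

ROBOT

A 7-joint arm with a two-finger parallel gripper is mounted at the origin on the work surface. World frame = base frame: x ahead of the robot, y to its left, z up, the work surface at z = 0. Lengths are in m, angles in rad, forces in N, time in s.
With the tool pointing down it reaches from about 0.4 to 0.85 m from the base axis. Payload 10.4 kg.
Tool frame: the origin (TCP) lies on the centre line of the jaws, within the pads' length; the fingertips stand 8 mm ahead of it and the grasp point (between the pads) lies 11 mm behind it (r.finger_overhang is the distance from the TCP to the fingertips, in m); z points along the fingers, y is the line along which they close (so a half turn about z gives the same grasp; the last joint's range is limited). The gripper opens to 87 mm and grips with 3 to 60 N. Pads are 19 mm wide; open, the fingers measure 117 mm over their backs; the gripper's body (75 mm by 190 mm) begins 51 mm behind the grasp point.
Start: joints at [-0.023, 0.332, -0.065, 1.46, 0.022, 1.35, -0.088], TCP at [0.625, 0, 0.231] pointing down, gripper open.
Joint ranges: [-2.6, 2.6], [-0.5, 2.12], [-1.47, 1.34], [0.16, 2.42], [-1.27, 4.41], [0.06, 2.06], [-2.6, 2.6]. Speed limits (rad/s): [2.22, 2.22, 2.79, 2.79, 3.14, 3.14, 3.14].

INTERFACE

Orientations are given as a unit quaternion [x, y, z, w].
In Python, from bench import r, vision gives the robot as it stands.
- The arm moves only by the tool drive_tool, never from a script. Its argument "series" is a list of rows, each a list of 2 entries, a list of its own where there are three numbers: the shift along the world's x, y, z in cm, then the turn about the world's z in degrees. A call has exactly 10 rows; each row shifts and turns the commanded pose from where the row before left it; what a row does not reach is not made up. A row lasts 1/8 s, in which the tool goes at most 62.5 mm and 10.7 degrees, less where a joint would pass 70% of its speed; a pose out of reach is approached as far as the arm can. A call with a gripper value outside its range is refused whole. "hand" is the closure, from 0 (fully open) to 1 (shut), set as the call begins (left out, the last holds). The fingers move at their own pace and stop on an object; "newtons" is the grip in N (left out, the last holds). Time passes only in rows, so rows that do not move let the fingers close, or fill a call up. It gives the time, the measured TCP pose, the force, the opening and the grip force at its end, in the units of the state.
- r.read_state(): the state, without advancing time (a new reading comes with each control period).
- vision.camera(name): name is "scene" or "side" or "wrist"; returns a dict with "color" (480x640x3 uint8, red, green, blue), "intrinsics" (3x3 intrinsics, pixels), "R" (3x3) and "t" (3): a world point X has camera coordinates R X + t; the wrist camera has in their place "mount" (4x4, takes a point from camera to tool coordinates, whose origin is the TCP and whose axes are the flange's). Camera axes: x right, y down, z forward; pixel columns grow to the right and rows downward; lengths in m; the calibration is good to about 2 mm. The wrist camera is an equidistant fisheye: a pixel r from the principal point sees the ray r / f radians off the axis. A picture is of the moment at which its call begins: read the wrist's pose just before it. There is no depth.
- r.close_job(): hands the job in; it is judged then, once.
The state is a dict: "time": time; "joint_positions": joint angles; "joint_vel": joint speeds; "joint_torque": joint torques, N m; "ee_pos": TCP position; "eef_rot": TCP orientation; "ft_force": force on the tool from outside, world axes, zero at the start; "torque": the same for the moment, N m; "width": finger opening in m; "grip_force": force on a finger pad.
Only numpy, scipy, OpenCV 4.12 (cv2) and the standard library are available. Lean on these libraries where they do the work, as an engineer would, in place of code of your own. Each camera call takes 0.05 s, during which the arm holds its last target. There are 200 camera calls.

TASK

With the mallet, drive the pivot pin on top of the cabinet fully home (keep the gripper itself off the pin), then lay the mallet back in its cradle as it was. Then swing the cabinet's sprung door open to sixty degrees and hold it there with the gripper so that the stay can be screwed on: the program finishes while still holding the door, which would spring shut if let go. Leave the other things on the bench and on the cabinet where they are.

Things in the scene. Friction and masses are not known exactly. Their poses are not given: they have to be found in the camera images.
- cabinet: open-backed plywood cabinet fixed on the bench, 180 deep (x) x 280 wide (y) x 220 mm high, 18 mm board; origin centre of underside, z up; its front with the door faces its -x. Stay and tin lie on its top, at least 60 mm behind the front
- door (a joint): opening angle of the inset door in rad: 0 shut (at the start), grows as its free edge swings out to the front, clockwise seen from above; limit 1.75. Hung on an upright axis at the cabinet's left (+y) end. A spring in the bottom pivot shuts it: about 0.2 N m when shut, 0.46 N m at sixty degrees
- door_handle (a point): middle of the level round steel bar pull on the door's face (bar 12 mm thick, 100 mm long; posts 40 mm either side of its middle; bar centre 45 mm out from the face), 186 mm above the bench, 34 mm below the cabinet's top, 172 mm from the pivot axis along the door. Axes turn with the door: x is the door's normal into the cabinet, y along the bar to the pivot, z up
- door_pivot (a point): point on the door's upright pivot axis (also the pin's axis) at the height of the bar pull. Door 18 mm thick, the axis in mid-thickness; it reaches from 12 mm beyond the axis to 226 mm on the free side; lower edge 21 mm above the bench, upper edge 199 mm
- pin (a joint): how far the steel pivot pin has been driven down, m: starts 0 to 0.008, fully home at 0.022, when the underside of its head sits on the brass bush. Tight fit: it needs about 7 N to move and stays where it is left
- pin_top (a point): middle of the top of the pin's head, straight above the door's pivot axis at the left front corner of the cabinet's top. Head 22 mm wide, 6 mm high, on a 10 mm shank; when home its top is 9 mm above the cabinet's top (229 mm above the bench)
- mallet: round wooden carver's mallet, about 0.36 kg, lying level in the cradle, axis 88 mm above the bench. Strikes with the round side of its head. Origin on its axis at the neck, a good place to grip; x along the axis to the head (dark head 68 mm wide, x = 22 to 122 mm; light handle 26 mm wide, x = -123 to 22 mm). It is round, so it may roll about x
- mallet_head (a point): middle of the mallet's head, on its axis, 72 mm from the mallet's origin
- cradle: low fixed wooden cradle, base 250 x 200 x 15 mm; origin on the bench straight below the mallet's origin at the start, x along the mallet's axis to the head. V notches 20 mm thick at x = 85 mm (head; tops 77 mm high, 84 mm wide) and x = -95 mm (handle; tops 90 mm high); between them nothing is higher than 15 mm. The gouge lies in a second pair at y = 90 mm
- gouge: a carving gouge with a wooden handle lying in the cradle beside the mallet, 260 mm long, its axis 90 mm to the +y side of the mallet's; origin on its axis, x along it to the blade; leave alone
- stay: a small flat brass door stay, 110 x 24 x 8 mm, lying on the cabinet's top; origin centre of underside; leave alone
- tin: a round steel screw tin, 62 mm wide, 38 mm high, standing on the cabinet's top; origin centre of underside; leave alone
- sander: a random-orbit sander on its 125 mm pad, 145 mm high, dust canister to its -x side reaching 160 mm out; origin centre of pad underside; leave alone
- wood_ring: a flat turned wooden ring, 140 mm across, 16 mm thick, lying on the bench; origin centre of underside; leave alone
- sand_block: a cork sanding block, 115 x 65 x 30 mm; origin centre of underside; leave alone
- glue: a white glue bottle, 56 mm wide, 150 mm high; origin centre of underside; leave alone
- paper_roll: a roll of sanding paper standing on end, 68 mm wide, 115 mm high; origin centre of underside; leave alone

How it is judged:
On the way, in this order (a step that is already met when the one before it is completed fails the run):
1. the pin is driven fully home while the gripper holds the mallet (value of joint pin above 0.02 m and contact force between the fingers and mallet above 1 N and height (world z) of mallet above 0.2 m), for 0.1 s.
2. the mallet lies back in its cradle, let go (horizontal distance between mallet and cradle below 0.025 m and height (world z) of mallet between 0.0760833 and 0.100083 m and angle between the x axis of mallet and the x axis of cradle, either way round below 0.15 rad and contact force between each of the arm, the fingers and mallet below 0.05 N), for 0.3 s.
At the end, for the whole second after the job is handed in: The door stands still at 60 degrees, within 6 either way (joint 0.942 to 1.152 rad), held by the gripper's fingers (more than 1 N) and by nothing else; the pin is within 2 mm of fully home; the mallet lies let go in its cradle (within 25 mm and 0.15 rad of how it lay) (all of step 2 and value of joint door between 0.942478 and 1.15192 rad and velocity of joint door between -0.05 and 0.05 rad/s and contact force between the fingers and door above 1 N and contact force between mallet and door below 0.05 N and value of joint pin above 0.02 m); the arm keeps its last pose, push and grip.
It fails at once if the gripper or arm touches the pin (contact force between any of the arm, the fingers and pin above 0.5 N).
It fails at once if a bystander is moved by more than 25 mm or tipped over (distance of any of gouge, stay, tin, sander, wood_ring, sand_block, glue, paper_roll from where it was at the start of the episode above 0.025 m or angle between any of glue, tin, sander, paper_roll's own z axis and vertical above 0.5 rad).
It also fails if it takes over 53 s, if anything falls off the work surface, if the arm or the gripper's body presses on something with over 40 N, if the wrist force passes 120 N, or if a joint passes its speed limit or range.

## Working session

There is one attempt and no reset: what is moved stays moved. The work goes in short steps, Python scripts to look and compute and a tool call to move; the robot and the scene stay as the last step left them, time stands still between calls to the robot, and variables do not carry over. Pictures are saved under pics/ and viewed, at most 10 in all, crops included, and the job is handed in when it is done.

Besides the shell and the picture viewer there is one more tool, called by a JSON object that holds its "method" and its "body". drive_tool: Moves the arm, as the interface text tells. Its arguments: {"type":"object","properties":{"series":{"type":"array"},"hand":{"type":"number"},"newtons":{"type":"number"}},"required":["series"]}

```bash
mkdir -p pics; ls
cat > h.py <<'E'
from bench import r, vision
import numpy as np, cv2
def snap(n,f):
    c=vision.camera(n); cv2.imwrite(f,c["color"][:,:,::-1]); return c
def ray(c,u,v):
    R=np.array(c["R"]);t=np.array(c["t"]);K=np.array(c["intrinsics"])
    d=R.T@np.linalg.solve(K,[u,v,1]);return -R.T@t,d
def onz(c,u,v,z):
    o,d=ray(c,u,v);return o+d*(z-o[2])/d[2]
def proj(c,X):
    p=np.array(c["R"])@np.array(X)+np.array(c["t"]);q=np.array(c["intrinsics"])@p;return q[:2]/q[2]
def tri(a,pa,b,pb):
    o1,d1=ray(a,*pa);o2,d2=ray(b,*pb)
    s=np.linalg.lstsq(np.c_[d1,-d2],o2-o1,rcond=None)[0]
    p,q=o1+s[0]*d1,o2+s[1]*d2
    return (p+q)/2,np.linalg.norm(p-q)
E
python3 - <<'E'
from h import *
import pickle
print(r.read_state())
C={}
for n in("scene","side"):
    c=snap(n,f"pics/{n}0.png");C[n]=c;R=np.array(c["R"]);print(n,-R.T@np.array(c["t"]),R[2])
c=snap("wrist","pics/w0.png");C["wrist"]=c;print(c["intrinsics"],c["mount"])
pickle.dump({k:{a:np.array(b) for a,b in v.items()} for k,v in C.items()},open("c0.pkl","wb"))
E
```

```text
pics
{'time': 0.0, 'joint_positions': array([-0.02261411,  0.3328604 , -0.06469935,  1.4609424 ,  0.02158512,
        1.34987268, -0.08847768]), 'joint_vel': array([ 7.93848240e-04, -5.01751714e-04,  2.25217572e-04,  1.18326703e-04,
       -3.06292749e-05, -9.01586601e-05, -3.39316204e-05]), 'joint_torque': array([-1.20520472e-04, -6.23245955e+01,  2.44190963e-02, -3.89891267e+01,
       -6.13984605e-02,  3.97891912e-02,  1.87085252e-04]), 'ee_pos': array([6.24631697e-01, 8.66333645e-06, 2.29760566e-01]), 'eef_rot': array([ 7.07087677e-01,  7.07125544e-01, -5.07918470e-04, -4.72949088e-04]), 'ft_force': array([-0.40060943, -0.10201829,  0.15964837]), 'torque': array([ 0.00480165, -0.05122076,  0.05362266]), 'grip_force': 0.0, 'width': 0.08734775678620693}
scene [0.9568528  0.54467359 1.04148629] [-0.35960975 -0.51034478 -0.78117158]
side [ 0.05253659 -0.70425554  0.7049421 ] [ 0.50052916  0.6621231  -0.55773073]
[[371.64829954   0.         318.24802453]
 [  0.         371.64829954 238.87241332]
 [  0.           0.           1.        ]] [[-3.91596532e-04 -9.53590973e-01 -3.01104805e-01  8.22748306e-02]
 [ 9.99999921e-01 -3.54051184e-04 -1.79261465e-04 -1.13412514e-03]
 [ 6.43356023e-05 -3.01104851e-01  9.53591036e-01 -1.55165658e-01]
 [ 0.00000000e+00  0.00000000e+00  0.00000000e+00  1.00000000e+00]]
```

View pics/scene0.png

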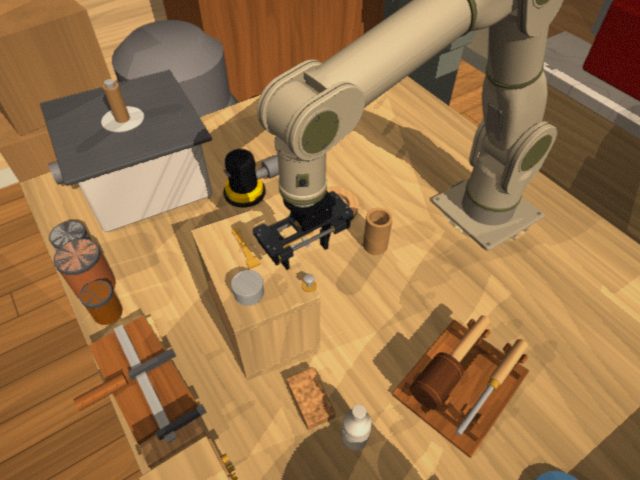

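View pics/side0.png

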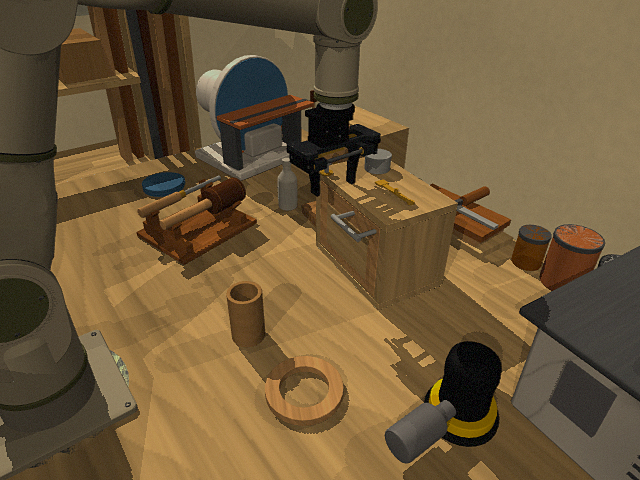

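The scene view shows the pin at about (309,281), the cabinet's left-front top corner at about (319,293), the mallet head at (436,380) and the handle end at (487,322). The side view shows the bar pull at about (353,226) and the mallet head at (228,193). I'll take enlarged crops to get more accurate pixels.

Run:
```python
import cv2,numpy as np
s=cv2.imread("pics/scene0.png");d=cv2.imread("pics/side0.png")
def cr(i,x,y):
    o=cv2.resize(i[y:y+100,x:x+133],(400,300),interpolation=cv2.INTER_CUBIC)
    for k in range(0,133,20):
        cv2.putText(o,str(x+k),(k*3,9),0,.33,(0,255,255));cv2.line(o,(k*3,10),(k*3,14),(0,255,255))
    for k in range(0,100,20):
        cv2.putText(o,str(y+k),(0,k*3+4),0,.33,(0,255,255))
    return o
o=np.vstack([np.hstack([cr(s,190,215),cr(s,400,305)]),np.hstack([cr(d,310,160),cr(d,130,170)])])
cv2.imwrite("pics/crop1.png",o)
```

```text
(no output)
```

View pics/crop1.png

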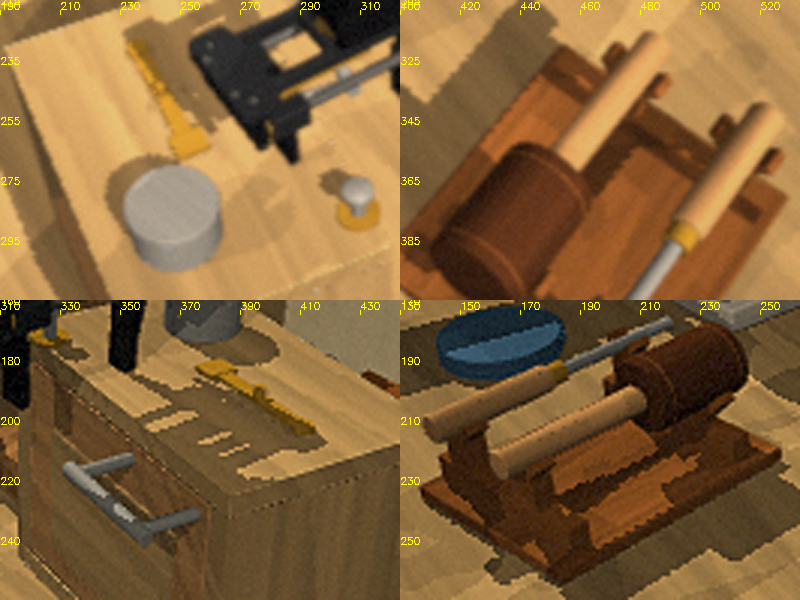

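Run:
```python
from h import *
import pickle
C=pickle.load(open("c0.pkl","rb"));s,d=C["scene"],C["side"]
np.set_printoptions(precision=4,suppress=True)
print("bush",onz(s,309.3,286,.223),onz(d,326.5,172,.223))
print("corner fr-right",onz(d,387.3,225.7,.22)," fr-left",onz(s,319,293,.22),onz(d,320,174,.22))
print("backright",onz(s,192,231,.22),"backleft",onz(s,237,333,.22))
for z in(.23,.24,.25): print("pinhead",z,onz(s,309,277,z))
print("handle end",onz(s,484,321,.088),onz(d,163.5,224.3,.088),tri(s,(484,321),d,(163.5,224.3)))
print("head end",onz(s,426,394,.088),onz(d,242.3,188.3,.088),tri(s,(426,394),d,(242.3,188.3)))
a=onz(d,332.7,216,.186);b=onz(d,358.3,239.3,.186);print("bar",a,b,(a+b)/2,np.linalg.norm(a-b))
print("tin",onz(s,247.3,281.7,.258),"glue",onz(s,359,411,.15))
# masks dark head
for n,c in C.items():
    if n=="wrist":continue
    h=cv2.cvtColor(c["color"],cv2.COLOR_RGB2HSV)
```

```text
bush [0.6591 0.0698 0.223 ] [0.6573 0.0633 0.223 ]
corner fr-right [ 0.6147 -0.1803  0.22  ]  fr-left [0.6511 0.093  0.22  ] [0.6428 0.0687 0.22  ]
backright [ 0.7928 -0.1975  0.22  ] backleft [0.8294 0.0822 0.22  ]
pinhead 0.23 [0.6501 0.055  0.23  ]
pinhead 0.24 [0.6539 0.0611 0.24  ]
pinhead 0.25 [0.6577 0.0671 0.25  ]
handle end [0.3363 0.2876 0.088 ] [0.336  0.2862 0.088 ] (array([0.3362, 0.2874, 0.0874]), np.float64(0.00041094629535486934))
head end [0.5578 0.3429 0.088 ] [0.5792 0.3348 0.088 ] (array([0.5692, 0.3383, 0.0919]), np.float64(0.021743039117785894))
bar [ 0.5879 -0.0486  0.186 ] [ 0.5744 -0.1458  0.186 ] [ 0.5812 -0.0972  0.186 ] 0.09815894992219891
tin [0.7662 0.0151 0.258 ] glue [0.7082 0.3115 0.15  ]
```

{"method": "drive_tool", "body": {"series": [[[0,0,6],0],[[-4,0,2],0],[[-1,4,0],-9.6],[[-1,4,0],-9.6],[[-1,4,0],-9.6],[[-1,4,0],-9.6],[[-1,4,0],-9.6],[[-1,4,0],-9.6],[[-1,4,0],-9.6],[[-1,4,0],-9.6]], "hand": 0}}

```text
time: 1.4
ee_pos: [0.5045, 0.3212, 0.3103]
eef_rot: [0.994, 0.112, -0.0, 0.0]
ft_force: [0.8, 0.4, 0.2]
width: 0.0871
grip_force: 0.0
```

```bash
cat >> h.py <<'E'
from scipy.spatial.transform import Rotation as Ro
def wpt(c,st,u,v,z):
    K=c["intrinsics"];x=(u-K[0][2])/K[0][0];y=(v-K[1][2])/K[1][1];t=np.hypot(x,y)
    d=np.array([x/t*np.sin(t),y/t*np.sin(t),np.cos(t)]);M=np.array(c["mount"])
    R=Ro.from_quat(st["eef_rot"]).as_matrix();o=R@M[:3,3]+st["ee_pos"];d=R@M[:3,:3]@d
    return o+d*(z-o[2])/d[2]
E
python3 - <<'E'
from h import *
import pickle
st=r.read_state();print(st["time"],st["ee_pos"],st["eef_rot"],st["joint_positions"])
c=snap("wrist","pics/w1.png");pickle.dump((st,{k:np.array(v) for k,v in c.items()}),open("w1.pkl","wb"))
E
```

```text
1.4 [0.50450133 0.32116297 0.31033423] [ 9.93692521e-01  1.12138866e-01 -1.50450282e-04  1.58186556e-04] [-0.50502234  0.25123035 -0.17136077  1.39978111  0.04263663  1.49460337
 -2.02041479]
```

View pics/w1.png

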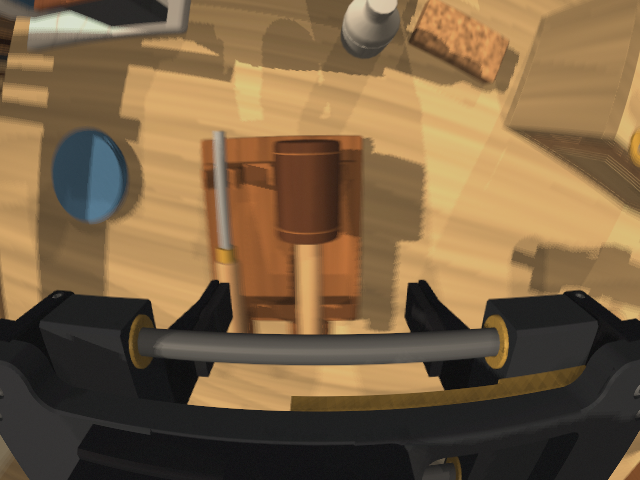

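The wrist view shows the mallet head spanning columns 275–340 with its axis at about column 308. The head-to-neck junction is at about (308,243) and the far rim is near row 141.

Run:
```python
from h import *
import pickle
np.set_printoptions(precision=4,suppress=True)
st,c=pickle.load(open("w1.pkl","rb"))
a=c["color"].astype(int);dark=(a[:,:,0]<110)&(a[:,:,0]-a[:,:,2]>25)
P=[]
for v in range(155,236,10):
    k=np.flatnonzero(dark[v,262:352])+262
    print(v,k.min(),k.max(),len(k))
h=[]
for v in(150,190,230): h.append(wpt(c,st,307.8,v,.088))
j=wpt(c,st,308,243,.101);f=wpt(c,st,307.5,141,.11);e=wpt(c,st,308,330,.101)
print(h,"junction",j,"far",f,"handle",e)
d=f[:2]-e[:2];print(np.degrees(np.arctan2(d[1],d[0])),np.linalg.norm(f[:2]-j[:2]))
d=f[:2]-np.array([.3362,.2874]);print(np.degrees(np.arctan2(d[1],d[0])),np.linalg.norm(d))
R=Ro.from_quat(st["eef_rot"]).as_matrix();print("tool y",R[:,1],"x",R[:,0])
```

```text
155 275 351 50
165 271 351 81
175 274 351 78
185 262 351 87
195 277 351 75
205 277 351 70
215 278 351 69
225 278 351 67
235 279 337 59
[array([0.5575, 0.3433, 0.088 ]), array([0.5172, 0.3344, 0.088 ]), array([0.4754, 0.3251, 0.088 ])] junction [0.4655 0.3224 0.101 ] far [0.5674 0.3453 0.11  ] handle [0.3634 0.3002 0.101 ]
12.443265039806873 0.10445955536872917
14.045447961690254 0.23837376623269804
tool y [ 0.2229 -0.9748  0.0003] x [ 0.9748  0.2229 -0.0003]
```

{"method": "drive_tool", "body": {"series": [[[-1.15,0.76,0],0],[[0,0,-5],0],[[0,0,-5],0],[[0,0,-5],0],[[0,0,-4],0],[[0,0,-2.5],0],[[0,0,-1.8],0],[[0,0,0],0],[[0,0,0],0],[[0,0,0],0]]}}

```text
time: 2.7
ee_pos: [0.4941, 0.328, 0.0788]
eef_rot: [0.993, 0.115, 0.001, -0.0]
ft_force: [0.8, 0.2, -0.8]
width: 0.087
grip_force: 0.0
```

{"method": "drive_tool", "body": {"series": [[[0,0,0],0],[[0,0,0],0],[[0,0,0],0],[[0,0,0],0],[[0,0,0],0],[[0,0,0],0],[[0,0,0],0],[[0,0,0],0],[[0,0,1],0],[[0,0,2],0]], "hand": 1, "newtons": 45}}

```text
time: 3.95
ee_pos: [0.4923, 0.3279, 0.107]
eef_rot: [0.993, 0.115, -0.001, 0.0]
ft_force: [-1.0, -0.7, -4.1]
width: 0.0673
grip_force: 45.0
```

{"method": "drive_tool", "body": {"series": [[[0,0,5],0],[[0,0,5],0],[[0,0,5],0],[[2.0,-3.1,5],0],[[2.5,-4,1],0],[[3,-4.7,0],0],[[3,-4.7,0],0],[[3,-4.8,0],0],[[2.2,-3.5,0],0],[[0.8,-1.3,0],0]]}}

```text
time: 5.2
ee_pos: [0.6592, 0.064, 0.3169]
eef_rot: [0.994, 0.113, -0.0, 0.0]
ft_force: [-0.6, 1.1, -4.0]
width: 0.067
grip_force: 44.9
```

Run:
```python
from h import *
st=r.read_state();print(st["ee_pos"],st["width"],st["grip_force"])
s=snap("scene","pics/s2.png")["color"];d=snap("side","pics/d2.png")["color"]
o=np.hstack([cv2.resize(s[190:340,210:410],(400,300)),cv2.resize(d[80:230,240:440],(400,300))])
cv2.imwrite("pics/crop2.png",o[:,:,::-1])
```

```text
[0.65921589 0.06403258 0.3169195 ] 0.06703284096676732 44.946527536958456
```

View pics/crop2.png

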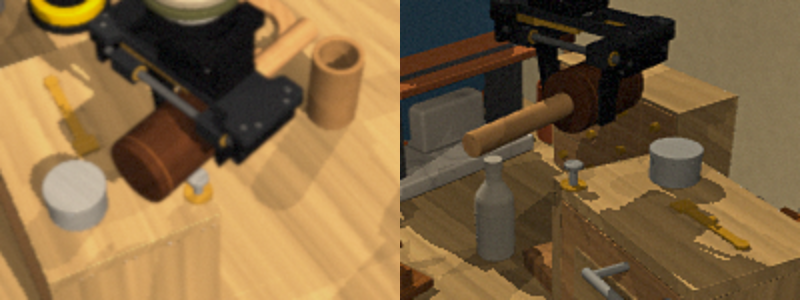

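The mallet head is level over the pin: the pin is at side pixel (326,166), the head is above it, and the tin is clear. Next I press down.

{"method": "drive_tool", "body": {"series": [[[0,0.3,-2],0],[[0,0,-1.2],0],[[0,0,-0.3],0],[[0,0,-0.4],0],[[0,0,-0.4],0],[[0,0,-0.4],0],[[0,0,-0.4],0],[[0,0,-0.4],0],[[0,0,-0.4],0],[[0,0,-0.3],0]]}}

```text
time: 6.55
ee_pos: [0.6587, 0.0697, 0.2555]
eef_rot: [0.993, 0.115, 0.0, 0.0]
ft_force: [0.1, 0.2, 1.8]
width: 0.0669
grip_force: 45.0
```

{"method": "drive_tool", "body": {"series": [[[0,0,-0.1],0],[[0,0,-0.1],0],[[0,0,-0.1],0],[[0,0,0],0],[[0,0,0],0],[[0,0,0],0],[[0,0,0],0],[[0,0,0],0],[[0,0,0],0],[[0,0,0],0]]}}

```text
time: 7.8
ee_pos: [0.6586, 0.0696, 0.2526]
eef_rot: [0.993, 0.115, 0.0, 0.0]
ft_force: [1.2, 0.3, 3.8]
width: 0.0666
grip_force: 45.0
```

{"method": "drive_tool", "body": {"series": [[[0,0,-0.1],0],[[0,0,-0.1],0],[[0,0,-0.1],0],[[0,0,0],0],[[0,0,0],0],[[0,0,0],0],[[0,0,0],0],[[0,0,0],0],[[0,0,0],0],[[0,0,0],0]]}}

```text
time: 9.05
ee_pos: [0.659, 0.0698, 0.2523]
eef_rot: [0.993, 0.115, 0.002, -0.0]
ft_force: [-3.8, -0.1, 17.2]
width: 0.0671
grip_force: 45.0
```

{"method": "drive_tool", "body": {"series": [[[0,0,3],0],[[0,0,3],0],[[-2,3,0],0],[[-3,4.6,0],0],[[-3,4.6,0],0],[[-3,4.6,0],0],[[-3,4.6,0],0],[[-2,3.2,0],0],[[-0.7,1.2,0],0],[[0,0,0],0]]}}

```text
time: 10.3
ee_pos: [0.491, 0.3277, 0.3086]
eef_rot: [0.993, 0.116, -0.001, 0.001]
ft_force: [0.4, -0.9, -5.2]
width: 0.0671
grip_force: 44.9
```

Run:
```python
from h import *
st=r.read_state();print(st["ee_pos"],st["eef_rot"],st["ft_force"])
s=snap("scene","pics/s3.png")["color"];d=snap("side","pics/d3.png")["color"]
o=np.hstack([cv2.resize(s[245:320,260:360],(400,300)),cv2.resize(d[100:250,120:320],(400,300))])
cv2.imwrite("pics/crop3.png",o[:,:,::-1])
```

```text
[0.49100326 0.32765635 0.30861813] [ 9.93304210e-01  1.15523820e-01 -7.90641905e-04  6.06807845e-04] [ 0.36065777 -0.8733053  -5.17448304]
```

View pics/crop3.png

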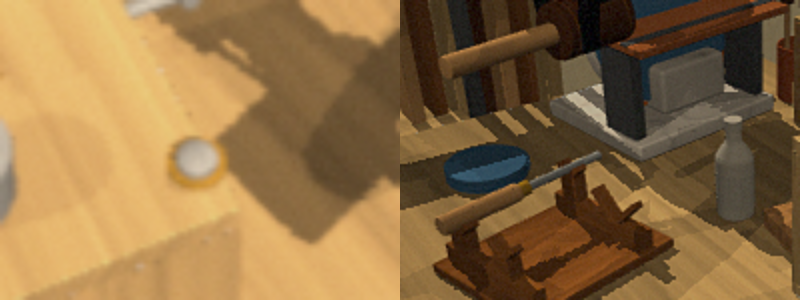

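The pin head now sits flush on its bush, and the cradle is clear for the return. I'll lower the mallet into it.

{"method": "drive_tool", "body": {"series": [[[0.13,0,-4],0],[[0,0,-5],0],[[0,0,-5],0],[[0,0,-4],0],[[0,0,-2.5],0],[[0,0,-1.3],0],[[0,0,-0.5],0],[[0,0,-0.4],0],[[0,0,0],0],[[0,0,0],0]]}}

```text
time: 11.65
ee_pos: [0.4931, 0.3279, 0.0833]
eef_rot: [0.993, 0.115, 0.0, -0.0]
ft_force: [0.1, -0.3, -4.2]
width: 0.0672
grip_force: 44.9
```

{"method": "drive_tool", "body": {"series": [[[0,0,-0.2],0],[[0,0,-0.15],0],[[0,0,-0.1],0],[[0,0,0],0],[[0,0,0],0],[[0,0,0],0],[[0,0,0],0],[[0,0,0],0],[[0,0,0],0],[[0,0,0],0]]}}

```text
time: 12.9
ee_pos: [0.4931, 0.3274, 0.0783]
eef_rot: [0.993, 0.115, 0.0, 0.0]
ft_force: [-1.7, -5.2, 5.0]
width: 0.0672
grip_force: 45.0
```

{"method": "drive_tool", "body": {"series": [[[0,0,0],0],[[0,0,0],0],[[0,0,0],0],[[0,0,0],0],[[0,0,0],0],[[0,0,0],0],[[0,0,2],0],[[0,0,4],0],[[0,0,5],0],[[0,0,5],0]], "hand": 0}}

```text
time: 14.15
ee_pos: [0.4926, 0.3275, 0.2397]
eef_rot: [0.993, 0.115, -0.0, 0.0]
ft_force: [0.5, 1.4, -1.1]
width: 0.087
grip_force: 0.0
```

Run:
```python
from h import *
import pickle
C=pickle.load(open("c0.pkl","rb"))
st=r.read_state();print(st["ee_pos"],st["eef_rot"],st["ft_force"])
d=snap("side","pics/d4.png");a=d["color"][170:270,130:263];b=C["side"]["color"][170:270,130:263]
cv2.imwrite("pics/crop4.png",np.hstack([cv2.resize(b,(400,300)),cv2.resize(a,(400,300))])[:,:,::-1])
```

```text
[0.49262331 0.32749464 0.23965578] [ 9.93370371e-01  1.14957834e-01 -1.74978917e-05  4.98128482e-05] [ 0.484709    1.44074704 -1.09441345]
```

View pics/crop4.png

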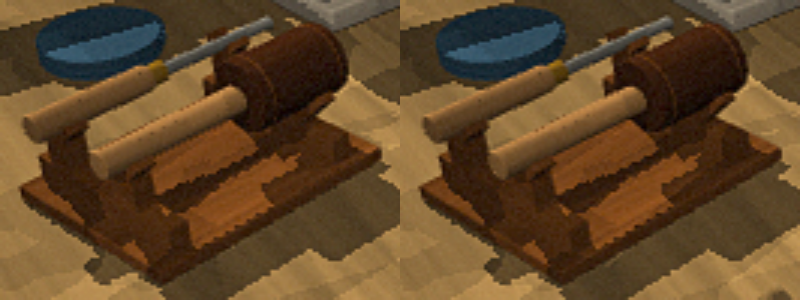

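The mallet lies exactly as it did at the start. Next is the door handle.

{"method": "drive_tool", "body": {"series": [[[0,0,5],0],[[1.1,-5.3,0.2],8.6],[[1.1,-5.3,0.2],8.6],[[1.1,-5.3,0.2],8.6],[[1.1,-5.3,0.2],8.7],[[1.1,-5.3,0],8.6],[[1.1,-5.3,0],8.7],[[1.1,-5.3,0],8.6],[[1.1,-5.3,0],8.7],[[0,0,0],0]], "hand": 0.54}}

```text
time: 15.45
ee_pos: [0.5805, -0.1019, 0.2955]
eef_rot: [0.755, 0.656, -0.001, 0.001]
ft_force: [0.2, 0.9, 0.3]
width: 0.0399
grip_force: 0.0
```

Run:
```python
from h import *
import pickle
st=r.read_state();print(st["ee_pos"],st["eef_rot"],st["width"],Ro.from_quat(st["eef_rot"]).as_matrix()[:,1])
c=snap("wrist","pics/w5.png");pickle.dump((st,{k:np.array(v) for k,v in c.items()}),open("w5.pkl","wb"))
```

```text
[ 0.58054154 -0.10186957  0.29549044] [ 7.54708511e-01  6.56059451e-01 -8.71000787e-04  5.49680269e-04] 0.03992423472792882 [ 9.90268260e-01 -1.39171389e-01 -3.13159841e-04]
```

View pics/w5.png

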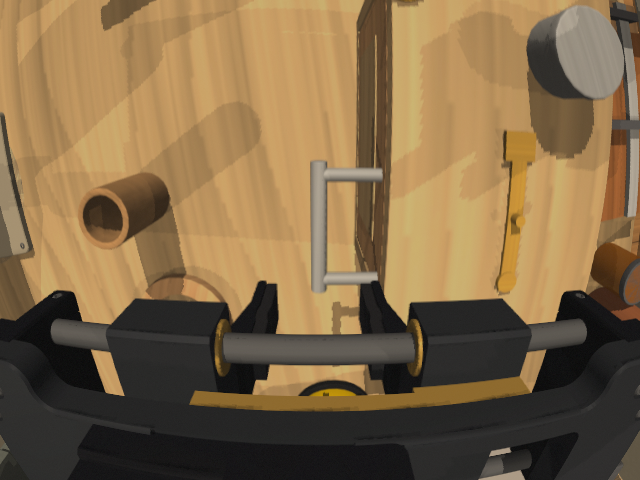

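The wrist view shows the bar running vertically at column 319, from row 162 to row 291, with posts at rows 174 and 278.

Run:
```python
from h import *
import pickle
st,c=pickle.load(open("w5.pkl","rb"))
a=wpt(c,st,319,162,.188);b=wpt(c,st,319,291,.188);p=wpt(c,st,319,174,.186);q=wpt(c,st,319,278,.186)
print(a,b,np.linalg.norm(a-b),np.linalg.norm(p-q),(p+q)/2,(a+b)/2)
```

```text
[ 0.58778814 -0.04651624  0.188     ] [ 0.57394716 -0.14513334  0.188     ] 0.09958365427933798 0.0804770737962884 [ 0.58096505 -0.0951403   0.186     ] [ 0.58086765 -0.09582479  0.188     ]
```

{"method": "drive_tool", "body": {"series": [[[0.05,0.6,-2],0],[[0,0,-3],0],[[0,0,-3],0],[[0,0,-2],0],[[0,0,-1],0],[[0,0,-0.5],0],[[0,0,0],0],[[0,0,0],0],[[0,0,0],0],[[0,0,0],0]]}}

```text
time: 16.75
ee_pos: [0.5814, -0.0904, 0.1813]
eef_rot: [0.753, 0.658, 0.0, 0.0]
ft_force: [-0.7, 0.1, -0.4]
width: 0.0402
grip_force: 0.0
```

{"method": "drive_tool", "body": {"series": [[[0,0,0],0],[[0,0,0],0],[[0,0,0],0],[[0,0,0],0],[[0,0,0],0],[[0,0,0],0],[[0,0,0],0],[[0,0,0],0],[[0,0,0],0],[[0,0,0],0]], "hand": 1, "newtons": 40}}

```text
time: 18.0
ee_pos: [0.5814, -0.0903, 0.1811]
eef_rot: [0.753, 0.658, 0.0, 0.0]
ft_force: [2.1, 1.8, -0.2]
width: 0.0105
grip_force: 40.0
```

Run:
```python
from h import *
st=r.read_state();print(st["ee_pos"],st["width"],st["ft_force"],st["joint_positions"])
# arc from the grip point about the pivot
p=np.array([.658,.067]);v=st["ee_pos"][:2]-p
A=np.cumsum([0,1,3,4,6]+[6]*0); A=np.linspace(0,60,13)
pts=[p+Ro.from_euler("z",-a,degrees=True).as_matrix()[:2,:2]@v for a in A]
print(np.round(np.diff(pts,axis=0)*100,2),pts[-1])
```

```text
[ 0.58137842 -0.09026405  0.18110725] 0.010501806355040937 [ 2.13190707  1.83174782 -0.20906339] [ 0.05401803  0.28126038  0.02687827  1.63169086 -0.00805888  1.22855305
 -0.05173626]
[[-1.34  0.73]
 [-1.27  0.84]
 [-1.19  0.95]
 [-1.11  1.05]
 [-1.01  1.14]
 [-0.91  1.23]
 [-0.8   1.3 ]
 [-0.68  1.37]
 [-0.56  1.42]
 [-0.43  1.46]
 [-0.3   1.5 ]
 [-0.17  1.52]] [0.48349455 0.05472421]
```

{"method": "drive_tool", "body": {"series": [[[-0.66,0.35,0],-2.5],[[-0.68,0.38,0],-2.5],[[-1.27,0.84,0],-5],[[-1.19,0.95,0],-5],[[-1.11,1.05,0],-5],[[-1.01,1.14,0],-5],[[0,0,0],0],[[0,0,0],0],[[0,0,0],0],[[0,0,0],0]]}}

```text
time: 19.25
ee_pos: [0.5224, -0.0436, 0.1811]
eef_rot: [0.878, 0.479, 0.0, 0.0]
ft_force: [3.0, 0.6, -2.1]
width: 0.0108
grip_force: 40.0
```

{"method": "drive_tool", "body": {"series": [[[-0.91,1.23,0],-5],[[-0.8,1.3,0],-5],[[-0.68,1.37,0],-5],[[-0.56,1.42,0],-5],[[-0.43,1.46,0],-5],[[-0.3,1.5,0],-5],[[-0.17,1.52,0],-5],[[0,0,0],0],[[0,0,0],0],[[0,0,0],0]]}}

```text
time: 20.5
ee_pos: [0.4832, 0.0537, 0.181]
eef_rot: [0.981, 0.193, -0.001, 0.0]
ft_force: [-4.4, -2.3, 3.7]
width: 0.0107
grip_force: 40.0
```

Run:
```python
from h import *
st=r.read_state();print(st)
s=snap("scene","pics/s6.png")["color"];w=snap("side","pics/d6.png")["color"]
o=np.hstack([cv2.resize(s[170:395,180:480],(400,300)),cv2.resize(w[100:325,200:500],(400,300))])
cv2.imwrite("pics/crop6.png",o[:,:,::-1])
```

```text
{'time': 20.5, 'joint_positions': array([-0.17490948,  0.06623157, -0.03121034,  1.88269876,  0.00256674,
        1.19409624, -1.38853496]), 'joint_vel': array([-1.87783839e-03, -1.30543131e-03, -4.59093385e-03,  1.69432624e-04,
        7.96596640e-05, -1.64713180e-03, -5.29160851e-03]), 'joint_torque': array([-8.90533179e-01, -4.08121312e+01, -6.61837701e-01, -3.84603846e+01,
       -5.29895984e-01, -1.79790270e+00,  2.52336304e-02]), 'ee_pos': array([0.48315653, 0.05368697, 0.18099396]), 'eef_rot': array([ 9.81119033e-01,  1.93403535e-01, -6.98428987e-04,  1.68738887e-04]), 'ft_force': array([-4.3997699 , -2.27164327,  3.66569093]), 'torque': array([-0.54841768,  1.14290271,  0.10203632]), 'grip_force': 40.02350628376007, 'width': 0.010715000524672492}
```

View pics/crop6.png

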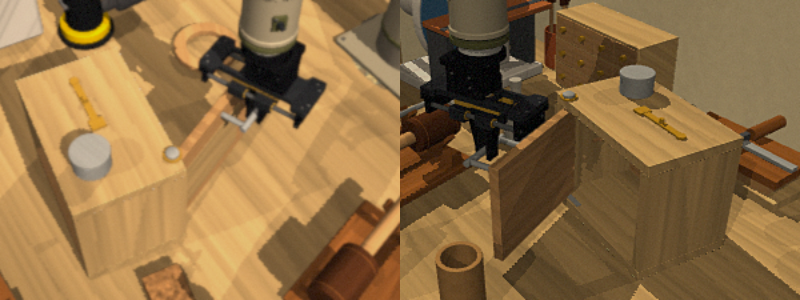

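The door stands open at about 60°: the tool yaw went from 82.3° to 22.3° and the tool ended on the planned arc point. The pin is seated and the bystanders are untouched. I'll hand it in.

```bash
python3 -c "
from bench import r
print(r.close_job())"
```

```text
the job is handed in; nothing more can be done
None
```

The job is handed in at about 20.5 s: the pin is driven home with the mallet, the mallet lies back in its cradle as it was, and the gripper is holding the door open at about 60°; the hand-in returned no verdict.

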